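# Switch the film-can sorter to its empty tray

### The arm

A 6-joint arm with a two-finger parallel gripper is mounted at the origin on the work surface. World frame = base frame: x ahead of the robot, y to its left, z up, the work surface at z = 0. Lengths are in m, angles in rad, forces in N, time in s.
With the tool pointing down it reaches from about 0.425 to 1.125 m from the base axis. Payload 14.9 kg.
Tool frame: the origin (TCP) lies midway between the tips of the shut fingers; the grasp point (between the pads) lies 19 mm behind it; z points along the fingers, y is the direction in which the jaws open and shut (so a half turn about z gives the same grasp; the last joint's range is limited). The gripper opens to 91 mm and grips with 3 to 60 N. Pads are 32 mm wide; open, the fingers measure 118 mm over their backs; the gripper's body (76 mm by 178 mm) begins 60 mm behind the grasp point.
Start: joints at [-1.328, 0.379, 1.734, -0, 1.028, -0.033], TCP at [0.191, -0.674, 0.214] pointing down, gripper open.
Joint ranges: [-2.77, 2.77], [-0.74, 2.19], [0, 2.66], [-1.06, 4.2], [0.31, 2.87], [-3.08, 3.08]. Speed limits (rad/s): [1.89, 1.89, 2.39, 3.14, 3.14, 3.14].

### API

Orientations are given as a rotation vector (axis times angle).
In Python, from workcell import monitor, optics, job_done gives the robot as it stands.
- The arm moves only by the tool apply_moves, never from a script. Its argument "rows" is a list of rows, each a list of 3 entries, a list of its own where there are three numbers: the shift along the world's x, y, z in mm, then the turn, a rotation vector about the world's x, y, z in degrees, then the finger opening in mm, from 0 to 91.2. A call has 1 to 20 rows; each row is the pose to reach, as a shift and turn from the pose measured when the call began; what a row does not reach only later rows make up. A row lasts 1/8 s, in which the tool goes at most 62.5 mm and 10.7 degrees, less where a joint would pass 70% of its speed; a pose out of reach is approached as far as the arm can. A call with a gripper value outside its range is refused whole. The fingers move at their own pace and stop on an object; "newtons" is the grip in N (left out, the last holds). Time passes only in rows, so rows that repeat a pose let the fingers close. It gives the time, the measured TCP pose, the force and the opening at its end, in the units of the state.
- monitor.get_state(): the state, without advancing time (a new reading comes with each control period).
- optics.camera(name): name is "scene" or "top" or "wrist"; returns the picture (384x512x3 uint8, blue, green, red); there is no depth.
- optics.calibration(name): a dict with "mtx" (3x3 intrinsics, pixels), "k1" (the pictures are not rectified: a ray, as slopes to the right and down, at radius r is drawn at 1 + k1 r^2 times it, then the intrinsics apply), "R" (3x3) and "t" (3): a world point X has camera coordinates R X + t. Camera axes: x right, y down, z forward; pixel columns grow to the right and rows downward; lengths in m; the calibration is good to about 2 mm. A picture is of the moment at which its call begins: read the wrist's pose just before it. calibration takes no time and is no camera call; for the wrist camera it gives the pose at the moment of the call.
- job_done(): hands the job in, once; it reports no verdict.
The state is a dict: "time_s": time; "q": joint angles; "joint_velocities": joint speeds; "joint_efforts": joint torques, N m; "ee_pos": TCP position; "eef_rot": TCP orientation; "contact_force": force on the tool from outside, world axes, zero at the start; "moment": the same for the moment, N m; "opening": opening from 0.0 (shut) to 1.0 (fully open).
Only numpy, scipy, OpenCV 4.12 (cv2) and the standard library are available. Lean on these libraries where they do the work, as an engineer would, in place of code of your own. Each camera call takes 0.05 s, during which the arm holds its last target. There are 200 camera calls.

### The job

One tray of the small film-can sorter is full. Rock its seesaw gate fully over to the other side by pressing its raised end down, then push the two film cans waiting on the loading shelf over the lip so that they roll down the other chute by themselves and come to rest in the empty tray. Only touch and push, never lift or carry a can, and leave everything else on the counter as it stands.

Things in the scene. Friction and masses are not known exactly. Their poses are not given: they have to be found in the camera images.
- sorter: Fixed film-can sorter of grey sheet metal, base plate 100 x 540 x 6 mm; yaw varies up to 0.4 rad. Origin: centre of its underside, at counter height. y runs along the sorter in the feeding direction: full tray and loading shelf at -y, seesaw gate in the middle, empty tray at +y. x goes across it, z up. Parts below are given as y and z in mm in this frame.
- shelf_lip (a point): Middle of the loading shelf's lip, y -18, z 148. The shelf is an open-topped channel along y, 60 wide inside, side rims 12 high, no end walls, its floor sloping gently down from y -190 (z 151) to a shallow dip at y -55 (z 144), where the cans wait, then up to the lip. Beyond the lip a can drops about 40 mm onto the gate and rolls the way the gate leans.
- pivot (a point): Pivot of the seesaw gate, y 0, z 105. Beyond each end of the gate a chute 64 wide slopes down from y +-83 (z 79) to y +-166 (z 50) into a tray.
- tray_full (a point): Centre of the floor of the plywood tray at -y, which holds two old cans; y -215, z 14. Same shape as the empty tray.
- gate (a joint): Seesaw gate: steel plate 66 x 170 mm, side rims 7 mm high. Lean in rad: -0.28 (+y end raised, feeds the full tray), 0 level, +0.28 (+y end down, feeds the empty tray). Starts between -0.28 and -0.14. A stiff pivot keeps it where it is left; pressing down 70 mm from the pivot takes about 4 N until it meets its stop. Nothing stands above its +y half.
- press_end (a point): Point on the upper face of the gate plate, 70 mm from the pivot towards the gate's +y end and midway across: a good place to press. It moves with the gate: about 127 mm above the counter when fully raised, 88 mm when fully down.
- tray_empty (a point): Centre of the floor of the empty plywood tray at +y; y 215, z 14. Inside it runs from y 170 to 260, 68 wide; inner end wall to z 46, outer end wall to z 76, side walls to z 56.
- can_front: Film can: smooth, slippery black plastic cylinder, grey lid, 32 mm diameter, 52 mm long, about 60 g, lying across the loading shelf (axis along sorter x), at rest in the shallow dip; centre at sorter y about -55 mm, about 160 mm above the counter. Origin: its centre; its x axis is the cylinder's axis; it rolls. It takes only a light push.
- can_back: Second film can, the same, lying behind can_front and touching it: centre at sorter y about -87 mm. Pushing this one towards sorter +y pushes both up and over the lip one after the other; some 85 mm of free shelf lies behind it for a fingertip. Origin: its centre.
- old_can_1: Film can of the same kind in the full tray, at its outer wall; leave it. Origin: its centre.
- old_can_2: Film can of the same kind in the full tray, beside old_can_1; leave it. Origin: its centre.
- spare_can: Film can of the same kind lying on the counter beyond the sorter; leave it. Origin: its centre.
- stamp: Wooden rubber stamp, 32 mm diameter, 72 mm tall, standing before the sorter; leave it. Origin: centre of its underside.
- ink_pad: Black ink pad box, 65 x 95 x 18 mm, before the sorter; leave it. Origin: centre of its underside.
- stapler: Stapler, 36 x 125 x 43 mm, beyond the sorter; leave it. Origin: centre of its underside.
- tape_roll: Cardboard tape ring, 84 mm across, 22 mm high, lying beyond the sorter; leave it. Origin: centre of its underside.
Mind the look-alikes: they are no part of the job. What is shaped like the can_back but orange or white is not meant.

How it is judged:
On the way, in this order (a step that is already met when the one before it is completed fails the run):
1. the gate is rocked fully over towards the empty tray while both cans still wait on the shelf (value of joint gate above 0.23 rad and y of each of can_front, can_back in the frame of sorter below -0.03 m and height (world z) of each of can_front, can_back above 0.15 m), for 0.2 s.
2. both cans have rolled down into the empty tray (y of can_front in the frame of sorter between 0.168 and 0.262 m and x of can_front in the frame of sorter between -0.036 and 0.036 m and height (world z) of each of can_front, can_back below 0.05 m and y of can_back in the frame of sorter between 0.168 and 0.262 m and x of can_back in the frame of sorter between -0.036 and 0.036 m), for 0.2 s.
At the end, for the whole second after the job is handed in: Both waiting cans lie at rest (under 0.03 m/s) inside the tray that was empty, their centres lower than 50 mm, and the gate still leans fully that way (joint above 0.23 rad) (all of step 2 and linear speed of each of can_front, can_back below 0.03 m/s and value of joint gate above 0.23 rad); the robot touches nothing.
It fails at once if a waiting can is lifted more than about 25 mm (height (world z) of any of can_front, can_back above 0.19 m).
It fails at once if a can is carried or pushed along by the fingers once it is beyond the shelf ((contact force between the fingers and can_front above 0.05 N and y of can_front in the frame of sorter above 0.05 m) or (contact force between the fingers and can_back above 0.05 N and y of can_back in the frame of sorter above 0.05 m)).
It fails at once if something else on the counter is moved more than 25 mm (distance of any of old_can_1, old_can_2, spare_can, stamp, ink_pad, stapler, tape_roll from where it was at the start of the episode above 0.025 m).
It also fails if it takes over 43 s, if anything falls off the work surface, if the arm or the gripper's body presses on something with over 40 N, if the wrist force passes 120 N, or if a joint passes its speed limit or range.

## Working session

There is one attempt and no reset: what is moved stays moved. The work goes in short steps, Python scripts to look and compute and a tool call to move; the robot and the scene stay as the last step left them, time stands still between calls to the robot, and variables do not carry over. Pictures are saved under pics/ and viewed, about 8 in all and at most 12, crops included, and the job is handed in when it is done.

Besides the shell and the picture viewer there is one more tool, called as a command line: name --argument value ..., lists and objects as JSON in quotes. apply_moves: Moves the arm, as the interface text tells. Its arguments: {"type":"object","properties":{"rows":{"type":"array"},"newtons":{"type":"number"}},"required":["rows"]}

```bash
mkdir -p pics; cat > h.py <<'E'
import numpy as np, cv2
from workcell import monitor, optics, job_done
def ray(n,u,v):
    c=optics.calibration(n); K=np.array(c["mtx"]);R=np.array(c["R"]);t=np.array(c["t"])
    x,y=cv2.undistortPoints(np.array([[[u,v]]],float),K,np.array([c["k1"],0,0,0,0.]))[0,0]
    return -R.T@t, R.T@np.array([x,y,1.])
def plane(n,u,v,z):
    o,d=ray(n,u,v); return o+d*(z-o[2])/d[2]
def proj(n,X):
    c=optics.calibration(n); R=np.array(c["R"]);t=np.array(c["t"])
    p=R@np.array(X,float)+t; x,y=p[:2]/p[2]; s=1+c["k1"]*(x*x+y*y)
    q=np.array(c["mtx"])@np.array([x*s,y*s,1]); return q[:2]
E
python3 - <<'E'
from h import *
for n in("top","scene"):
    im=optics.camera(n); cv2.imwrite(f"pics/{n}0.png",im)
    cv2.imwrite(f"pics/{n}0b.png",cv2.resize(im,(800,600),interpolation=cv2.INTER_CUBIC))
    c=optics.calibration(n); print(n,ray(n,256,192),c["k1"],np.array(c["mtx"])[0,0])
s=monitor.get_state();print(s["time_s"],s["ee_pos"],s["eef_rot"],s["opening"])
E
```

```text
top (array([0.29823644, 0.02607989, 1.06675754]), array([ 0.24785037, -0.01148765, -0.96873473])) -0.05389100371715237 468.6161378570333
scene (array([ 1.00325605, -0.12896689,  0.83154398]), array([-0.56215666,  0.14460536, -0.81429657])) -0.06942758461730354 383.82730600356285
0.1 [ 0.19052427 -0.67321837  0.21338364] [-3.11083821e+00 -4.31729724e-01  2.06754199e-04] 0.9975998211716655
```

View pics/top0b.png

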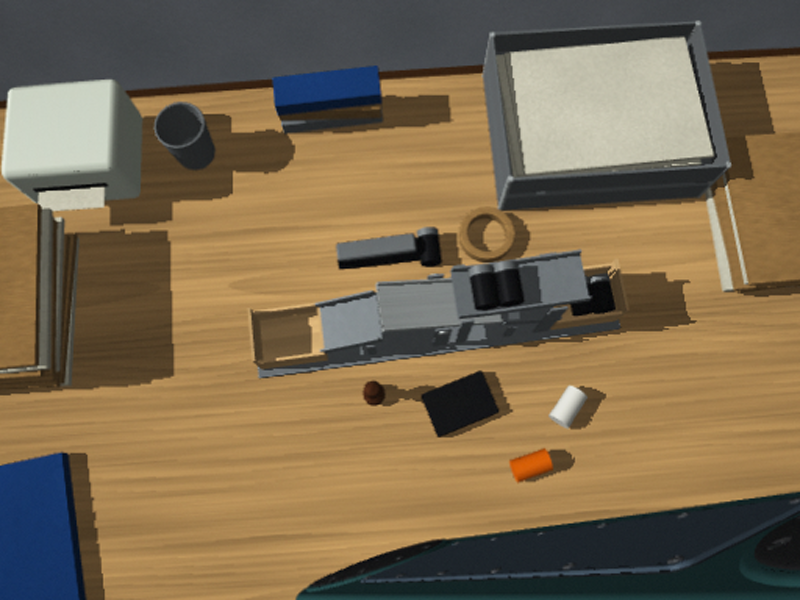

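View pics/scene0b.png

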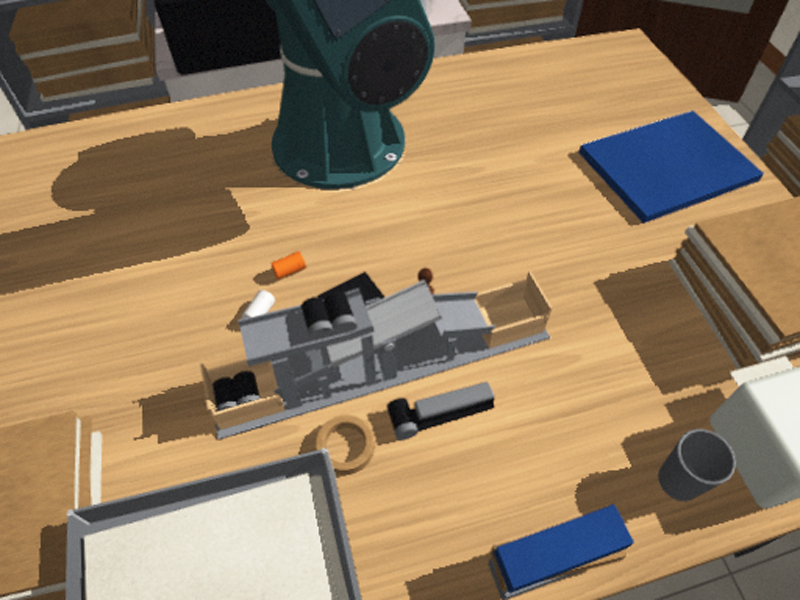

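The top view, 800 px wide, shows:
- The sorter runs from the empty tray at left (285,335) to the full tray at right (600,295), so sorter +y is roughly world +y.
- The waiting cans are at (485,287) and (510,283) on the shelf.
- The lookalikes are the old cans near (600,295), the spare can at (430,245), the white one at (568,405) and the orange one at (530,465).

Only the pair on the raised shelf fits. I'll confirm that and measure in an enlarged crop.

```bash
python3 - <<'E'
import cv2,numpy as np
a=cv2.imread("pics/top0.png")[150:245,155:411]; b=cv2.imread("pics/scene0.png")[165:285,125:381]
f=lambda i:cv2.resize(i,None,fx=3,fy=2.75 if 0 else 3,interpolation=cv2.INTER_CUBIC)
o=np.vstack([f(a)[:264],f(b)[:336]]); print(o.shape); cv2.imwrite("pics/crop.png",o)
E
```

```text
(600, 768, 3)
```

View pics/crop.png

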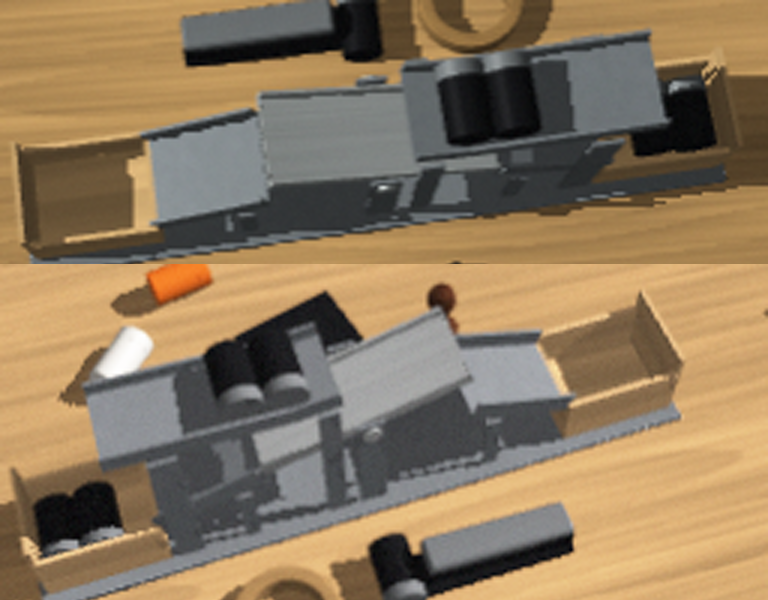

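```bash
python3 - <<'E'
from h import *
T=lambda x,y:("top",155+x/3,150+y/3)
S=lambda x,y:("scene",125+x/3,165+(y-264)/3)
P=[(T(648,33),(31,-190,163)),(T(667,122),(-31,-190,163)),(T(405,63),(31,-18,160)),(T(418,158),(-31,-18,160)),
(T(30,262),(-50,270,6)),(T(725,174),(-50,-270,6)),
(S(85,385),(-31,-190,163)),(S(105,468),(31,-190,163)),(S(315,325),(-31,-18,160)),(S(342,405),(31,-18,160)),
(S(681,412),(50,270,6)),(S(640,292),(-37,263,76)),(S(683,360),(37,263,76)),(T(13,145),(37,263,76))]
W=np.array([plane(*p,q[2]/1e3)[:2]*1e3 for p,q in P]);L=np.array([q[:2] for p,q in P],float)
def fit(i):
    l=L[i]-L[i].mean(0);w=W[i]-W[i].mean(0)
    a=np.arctan2((l[:,0]*w[:,1]-l[:,1]*w[:,0]).sum(),(l*w).sum()); R=np.array([[np.cos(a),-np.sin(a)],[np.sin(a),np.cos(a)]])
    return a,R,W[i].mean(0)-R@L[i].mean(0)
i=np.arange(len(P));a,R,t=fit(i);print(a,t);print(np.c_[W,L,W-(L@R.T+t)].round(1))
for j in ([0,1,2,3,4,5],[6,7,8,9,10,11,12]): print(fit(j)[0],fit(j)[2])
for z,(y) in ((127,68),):
  print("press",R@[0,y]+t)
print("cans",R@[0,-55]+t,R@[0,-87]+t,"behind",R@[0,-135]+t)
# press end heights: gate +y end edge corners by two views
def tri(p,q):
    (o1,d1),(o2,d2)=ray(*p),ray(*q); s=np.linalg.lstsq(np.c_[d1,-d2],o2-o1,rcond=None)[0]
    A,B=o1+s[0]*d1,o2+s[1]*d2; return (A+B)/2*1e3,np.linalg.norm(A-B)*1e3
for p,q in ((T(260,94),S(470,376)),(T(270,206),S(437,310))):
    X,e=tri(p,q); print(X,e,"sorter",R.T@(X[:2]-t))
E
```

```text
0.06509518494967505 [537.72802007 -37.98339323]
[[ 5.768e+02 -2.221e+02  3.100e+01 -1.900e+02 -4.200e+00  3.500e+00]
 [ 5.141e+02 -2.263e+02 -3.100e+01 -1.900e+02 -5.100e+00  3.300e+00]
 [ 5.688e+02 -5.640e+01  3.100e+01 -1.800e+01 -1.100e+00 -2.500e+00]
 [ 5.027e+02 -5.900e+01 -3.100e+01 -1.800e+01 -5.200e+00 -1.000e+00]
 [ 4.784e+02  2.290e+02 -5.000e+01  2.700e+02  8.100e+00  8.000e-01]
 [ 5.069e+02 -3.095e+02 -5.000e+01 -2.700e+02  1.500e+00  1.100e+00]
 [ 5.176e+02 -2.273e+02 -3.100e+01 -1.900e+02 -1.500e+00  2.300e+00]
 [ 5.880e+02 -2.216e+02  3.100e+01 -1.900e+02  6.900e+00  3.900e+00]
 [ 5.074e+02 -5.970e+01 -3.100e+01 -1.800e+01 -6.000e-01 -1.700e+00]
 [ 5.794e+02 -5.690e+01  3.100e+01 -1.800e+01  9.600e+00 -3.000e+00]
 [ 5.655e+02  2.348e+02  5.000e+01  2.700e+02 -4.500e+00  1.000e-01]
 [ 4.840e+02  2.181e+02 -3.700e+01  2.630e+02  3.000e-01 -4.000e+00]
 [ 5.576e+02  2.251e+02  3.700e+01  2.630e+02  0.000e+00 -1.800e+00]
 [ 5.532e+02  2.258e+02  3.700e+01  2.630e+02 -4.300e+00 -1.100e+00]]
0.04873819430730507 [537.88763897 -37.32859228]
0.0766869605669587 [539.8216531  -38.60974701]
press [533.30467294  29.87258661]
cans [541.30572731 -92.86690634] [ 543.38730243 -124.79913215] behind [ 546.50966511 -172.69747086]
[562.27399266  42.64206235 132.02927776] 0.6249856307623486 sorter [29.7386088  78.85799899]
[486.26604295  40.74761949 116.10559917] 1.7547186554164995 sorter [-46.2315924   81.91182649]
```

apply_moves --rows '[[[0,0,40],[0,0,0],14],[[22,46,80],[0,0,5],14],[[44,92,100],[0,0,10],14],[[68,138,100],[0,0,15],14],[[90,184,100],[0,0,20],14],[[114,232,100],[0,0,26],14],[[138,280,100],[0,0,31],14],[[160,326,100],[0,0,36],14],[[182,372,100],[0,0,41],14],[[206,418,100],[0,0,46],14],[[228,464,100],[0,0,52],14],[[252,510,100],[0,0,57],14],[[274,558,100],[0,0,62],14],[[296,604,100],[0,0,67],14],[[320,650,100],[0,0,72],14],[[342,696,80],[0,0,77.5],14],[[342,696,30],[0,0,77.5],14],[[342,696,-20],[0,0,77.5],14],[[342,696,-50],[0,0,77.5],14],[[342,696,-50],[0,0,77.5],14]]'

```text
time_s: 2.6
ee_pos: [0.531, 0.0228, 0.1614]
eef_rot: [-2.154, -2.282, 0.006]
contact_force: [0.9, -0.1, 0.1]
opening: 0.158
```

```bash
python3 - <<'E'
from h import *
s=monitor.get_state();print(s["time_s"],s["ee_pos"],s["eef_rot"],s["opening"],s["contact_force"])
w=optics.camera("wrist");t=optics.camera("top");sc=optics.camera("scene")
cv2.imwrite("pics/w1.png",w)
a=cv2.resize(t[150:250,155:411],(768,300),interpolation=cv2.INTER_CUBIC)[:, :384+60]
b=cv2.resize(sc[165:290,125:381],(768,375),interpolation=cv2.INTER_CUBIC)[:300,-356:]
o=np.zeros((600,800,3),np.uint8);o[:300,:444]=a;o[:300,444:]=b;o[300:,:400]=cv2.resize(w,(400,300))
o[300:,400:]=cv2.resize(t,(400,300));cv2.imwrite("pics/v1.png",o)
E
```

```text
2.6 [0.53096534 0.02280435 0.16140732] [-2.15379566 -2.28172053  0.00584043] 0.1583661305831916 [ 0.88548032 -0.06073301  0.0819126 ]
```

View pics/v1.png

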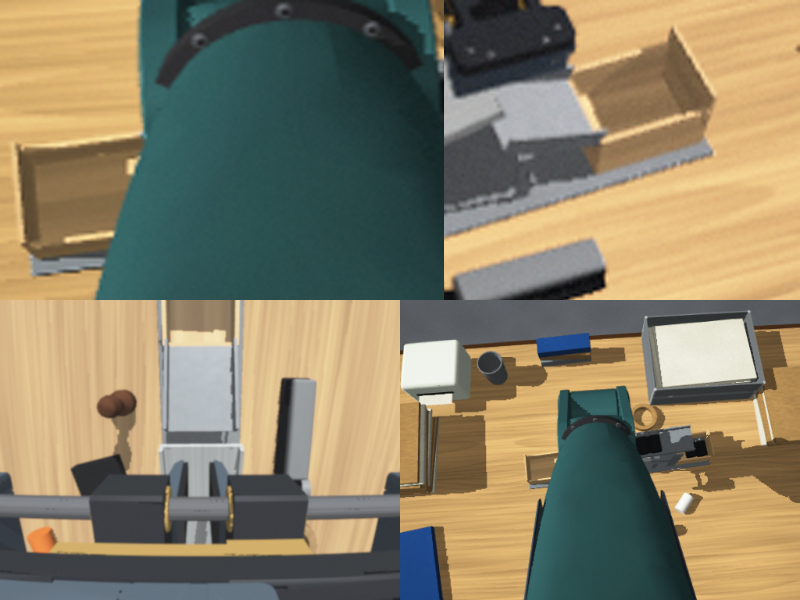

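The wrist view shows the gate's +y end (edge near row 445, centre column 202) midway between the finger tips (column 201), aligned in yaw. Next I press.

apply_moves --rows '[[[1,0,-20],[0,0,0],14],[[1,0,-26],[0,0,0],14],[[1,0,-31],[0,0,0],14],[[1,0,-36],[0,0,0],14],[[1,0,-41],[0,0,0],14],[[1,0,-46],[0,0,0],14],[[1,0,-51],[0,0,0],14],[[1,0,-56],[0,0,0],14],[[1,0,-60],[0,0,0],14],[[1,0,-60],[0,0,0],14]]'

```text
time_s: 4.0
ee_pos: [0.5342, 0.0227, 0.1044]
eef_rot: [2.156, 2.284, 0.0]
contact_force: [0.9, 0.3, 0.2]
opening: 0.155
```

apply_moves --rows '[[[0,0,-3],[0,0,0],14],[[0,0,-6],[0,0,0],14],[[0,0,-8],[0,0,0],14],[[0,0,-10],[0,0,0],14]]'

```text
time_s: 4.5
ee_pos: [0.5345, 0.0223, 0.0947]
eef_rot: [2.155, 2.284, -0.0]
contact_force: [-5.0, -3.5, 22.7]
opening: 0.149
```

22.7 N at z 94.7 mm matches the predicted stop (about 94 mm). I'll nudge slightly further, then rise, move off and check.

apply_moves --rows '[[[0,0,-1],[0,0,0],14],[[0,0,-1],[0,0,0],14]]'

```text
time_s: 4.75
ee_pos: [0.5346, 0.0221, 0.0946]
eef_rot: [2.155, 2.284, -0.001]
contact_force: [-8.2, -0.9, 23.9]
opening: 0.15
```

apply_moves --rows '[[[0,0,30],[0,0,0],14],[[0,0,80],[0,0,0],14],[[0,0,120],[0,0,0],14],[[2,-30,135],[0,0,0],14],[[5,-80,135],[0,0,0],14],[[8,-130,135],[0,0,0],14],[[11,-180,135],[0,0,0],14],[[11,-196,135],[0,0,0],14],[[11,-196,135],[0,0,0],14]]'

```text
time_s: 5.88
ee_pos: [0.5452, -0.1743, 0.2292]
eef_rot: [2.157, 2.283, -0.001]
contact_force: [-0.1, 0.6, 0.7]
opening: 0.155
```

```bash
python3 - <<'E'
from h import *
s=monitor.get_state();print(s["time_s"],s["ee_pos"],s["eef_rot"],s["opening"],s["contact_force"])
w=optics.camera("wrist");t=optics.camera("top");sc=optics.camera("scene")
for n,i in zip("wts",(w,t,sc)): cv2.imwrite(f"pics/{n}2.png",i)
o=np.zeros((600,800,3),np.uint8);o[:300,:400]=cv2.resize(t[140:260,150:310],(400,300),interpolation=cv2.INTER_CUBIC)
o[:300,400:]=cv2.resize(sc[160:290,200:373],(400,300),interpolation=cv2.INTER_CUBIC)
o[300:,:400]=cv2.resize(w,(400,300));o[300:,400:]=cv2.resize(sc[100:340,100:420],(400,300));cv2.imwrite("pics/v2.png",o)
E
```

```text
5.875 [ 0.54519347 -0.17430615  0.22920017] [ 2.15743985e+00  2.28315318e+00 -1.43148366e-03] 0.15494976710572933 [-0.08203842  0.603975    0.69329518]
```

View pics/v2.png

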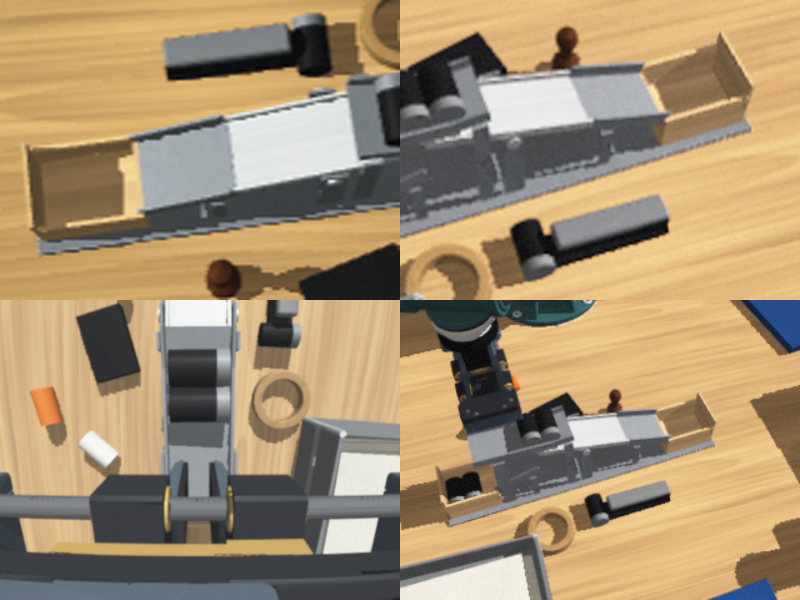

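The gate now slopes down in line with the chute to the empty tray. Both black cans still wait on the shelf, in the wrist view at rows 367 and 405, columns 168–228, and the fingers are centred over the shelf channel. I'll check the clearance before lowering.

```bash
python3 - <<'E'
from h import *
R=np.array([[np.cos(.057),-np.sin(.057)],[np.sin(.057),np.cos(.057)]]);t=np.array([536,-39])
k=1.28
for nm,u,v,z in (("can_back rear L",170,122,160),("can_back rear R",217,122,160),("can end L",168,105,160),("lid end R",229,105,160),("rimL",161,150,162),("rimR",237,150,162)):
    X=plane("wrist",u*k,v*k,z/1e3)[:2]*1e3; print(nm,X.round(1),(R.T@(X-t)).round(1))
s=monitor.get_state(); print(R.T@(s["ee_pos"][:2]*1000-t if 0 else np.array(s["ee_pos"][:2])*1e3-t))
E
```

```text
can_back rear L [ 517.2 -141.6] [ -24.6 -101.4]
can_back rear R [ 560.4 -139.1] [  18.6 -101.3]
can end L [ 514.9 -126.2] [-26.  -85.8]
lid end R [ 570.1 -122.9] [ 29.2 -85.7]
rimL [ 509.9 -168.3] [ -33.5 -127.6]
rimR [ 581.  -164.1] [  37.8 -127.4]
[   1.7922485  -134.05524356]
```

The can's rear edge is at sorter y ≈ -102 and the fingers' front will be at about -118, so there is clearance to lower behind it.

apply_moves --rows '[[[0,-4,-30],[0,0,0],14],[[0,-4,-55],[0,0,0],14],[[0,-4,-68],[0,0,0],14],[[0,-4,-73],[0,0,0],14],[[0,-4,-73],[0,0,0],14],[[0,-4,-73],[0,0,0],14]]'

```text
time_s: 6.78
ee_pos: [0.5459, -0.1768, 0.1573]
eef_rot: [2.154, 2.285, -0.0]
contact_force: [0.5, -0.0, 0.2]
opening: 0.152
```

apply_moves --rows '[[[0,8,-1],[0,0,0],14],[[-1,14,-1],[0,0,0],14],[[-1,19,-1],[0,0,0],14],[[-1,24,-1],[0,0,0],14],[[-2,29,-1],[0,0,0],14],[[-2,34,-1],[0,0,0],14],[[-2,39,-1],[0,0,0],14],[[-3,44,-1],[0,0,0],14],[[-3,49,-1],[0,0,0],14],[[-3,54,-1],[0,0,0],14],[[-3,59,-1],[0,0,0],14],[[-4,64,-1],[0,0,0],14],[[-4,64,-1],[0,0,0],14],[[-4,64,-1],[0,0,0],14],[[-4,64,-1],[0,0,0],14]]'

```text
time_s: 8.65
ee_pos: [0.542, -0.113, 0.1563]
eef_rot: [2.154, 2.285, -0.0]
contact_force: [-0.0, -0.8, 0.1]
opening: 0.155
```

```bash
python3 - <<'E'
from h import *
s=monitor.get_state();print(s["time_s"],s["ee_pos"],s["contact_force"])
w=optics.camera("wrist");sc=optics.camera("scene")
o=np.hstack([cv2.resize(w,(400,300)),cv2.resize(sc[140:300,150:363],(400,300),interpolation=cv2.INTER_CUBIC)]);cv2.imwrite("pics/v3.png",o)
E
```

```text
8.65 [ 0.54195043 -0.11295308  0.1562622 ] [-0.02133749 -0.81505566  0.14273592]
```

View pics/v3.png

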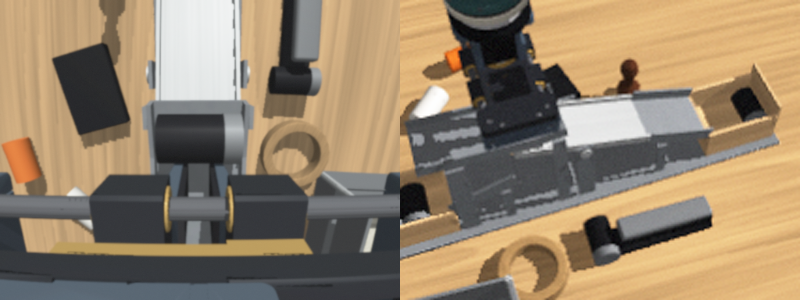

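The first can is already in the empty tray (scene crop at (745,103)). The second rests against the fingers just before the lip (wrist view at (198,138)). I'll push on gently.

apply_moves --rows '[[[0,5,0],[0,0,0],14],[[-1,10,0],[0,0,0],14],[[-1,15,0],[0,0,0],14],[[-1,20,0],[0,0,0],14],[[-1,25,0],[0,0,0],14],[[-2,30,0],[0,0,0],14],[[-2,34,0],[0,0,0],14],[[-2,34,0],[0,0,0],14],[[-2,34,0],[0,0,0],14],[[-2,20,10],[0,0,0],14],[[-2,0,50],[0,0,0],14],[[-2,-10,110],[0,0,0],14],[[-2,-10,130],[0,0,0],14],[[-2,-10,130],[0,0,0],14],[[-2,-10,130],[0,0,0],14]]'

```text
time_s: 10.62
ee_pos: [0.5392, -0.1228, 0.2848]
eef_rot: [-2.155, -2.286, 0.002]
contact_force: [-0.2, 0.6, 0.1]
opening: 0.155
```

```bash
python3 - <<'E'
from h import *
s=monitor.get_state();print(s["time_s"],s["ee_pos"],s["contact_force"])
t=optics.camera("top");sc=optics.camera("scene")
o=np.hstack([cv2.resize(t[130:280,150:350],(400,300),interpolation=cv2.INTER_CUBIC),cv2.resize(sc[140:300,150:363],(400,300),interpolation=cv2.INTER_CUBIC)]);cv2.imwrite("pics/v4.png",o)
E
```

```text
10.625 [ 0.53915347 -0.12284113  0.28478154] [-0.20206026  0.6377799   0.12423834]
```

View pics/v4.png

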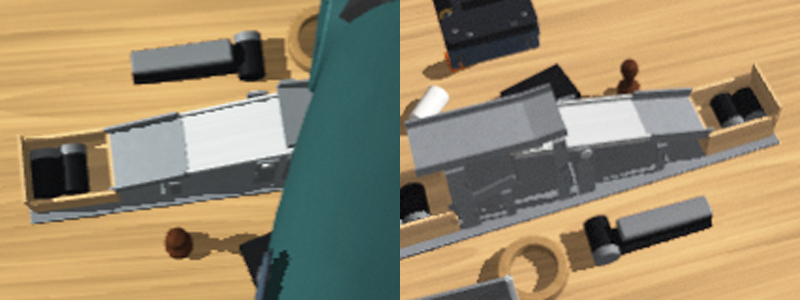

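Both cans lie side by side in the once-empty tray (top crop (45,170) and (73,168)), the shelf is empty, and the gate is still over. One last check that they are at rest.

apply_moves --rows '[[[0,0,0],[0,0,0],14],[[0,0,0],[0,0,0],14],[[0,0,0],[0,0,0],14],[[0,0,0],[0,0,0],14]]'

```text
time_s: 11.22
ee_pos: [0.5392, -0.1227, 0.2846]
eef_rot: [-2.154, -2.286, 0.002]
contact_force: [0.2, -0.2, -0.3]
opening: 0.157
```

```bash
python3 - <<'E'
from h import *
R=np.array([[np.cos(.057),-np.sin(.057)],[np.sin(.057),np.cos(.057)]]);t=np.array([536,-39])
a=optics.camera("top")
for _ in range(5): b=optics.camera("top")
print("max diff tray/gate",np.abs(a[180:245,155:300].astype(int)-b[180:245,155:300]).mean(),np.abs(a[190:235,155:205].astype(int)-b[190:235,155:205]).max())
for u,v in ((45,172),(73,168)): print((R.T@(plane("top",150+u/2,130+v/2,.036)[:2]*1e3-t)).round(1))
s=monitor.get_state();print(s["time_s"],s["contact_force"]); job_done()
E
```

```text
max diff tray/gate 0.8141467727674624 6
[ -1.6 244.6]
[ -1.2 212.8]
11.525 [-0.22858974  1.05125879 -0.45991026]
the job is handed in; nothing more can be done
```

I pressed the gate's raised end down to its stop and pushed both waiting cans over the lip. Both rolled into the empty tray, and I handed the job in at about 11.5 s of the 43 s allowed; no verdict is reported.

- **Gate:** the press met about 24 N at z 94.6 mm, close to the 94 mm I expected at the stop. Pictures after the press and at the end show the gate in line with the empty tray's chute. I judged its lean from those, as the joint angle cannot be read.
- **Cans:** both lie side by side in the tray, at sorter y about 245 and 213 mm and x about -1.5 mm. Top views about 0.25 s apart differed only by image noise, so they were at rest.
- **Everything else:** the arm stands clear at z 285 mm, reading only 1 N or less. The stamp, stapler, spare can and tape roll looked unmoved in the pictures; I did not measure any of the things to be left alone. The arm partly hid the ink pad and the full tray in the last top view.
- **What disagreed:** the hand-picked sorter points scattered by up to 10 mm in the first fit. I used yaw 0.057 rad and origin (536, -39) mm from the more reliable points. The wrist views then showed the fingers within about 2 mm of the centre of the gate and the shelf.

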